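# Tighten the wing nut of the round vent filter

## Robot

A 7-joint arm with a two-finger parallel gripper is mounted at the origin on a cart in front of the work surface, level with it; the furniture and walls round the work are solid. World frame = base frame: x ahead of the robot, y to its left, z up, the work surface at z = 0. Lengths are in m, angles in rad, forces in N, time in s.
With the tool pointing down it reaches from about 0.425 to 0.925 m from the base axis. Payload 6.8 kg.
Tool frame: the origin (TCP) lies midway between the tips of the shut fingers; the grasp point (between the pads) lies 19 mm behind it; z points along the fingers, y is the direction in which the jaws open and shut (so a half turn about z gives the same grasp; the last joint's range is limited). The gripper opens to 85 mm and grips with 20 to 120 N. Pads are 22 mm wide; open, the fingers measure 114 mm over their backs; the gripper's body (76 mm by 85 mm) begins 54 mm behind the grasp point. The pads swing forward as they close: fully open they stand 13 mm farther back than shut.
Start: joints at [1.223, 0.477, 0.022, 1.555, -0.011, 1.109, -0.083], TCP at [0.16, -0.656, 0.231] pointing down, gripper open.
Joint ranges: [-2.96, 2.96], [-0.34, 2.1], [-1.41, 1.46], [0.24, 2.44], [-1.37, 4.51], [0.17, 1.92], [-2.96, 2.96]. Speed limits (rad/s): [2.39, 2.39, 3.14, 3.14, 3.14, 3.14, 3.14].

## Interface

Orientations are given as a unit quaternion [w, x, y, z].
In Python, from station import status, eyes, workorder gives the robot as it stands. The module is installed in compiled form; this text tells all that it offers.
- The arm moves only by the shell command python3 -m jog 'ROWS' [FORCE]. ROWS is text: rows parted by semicolons, each of 7 numbers parted by spaces: the shift along the tool's x, y, z in m, then the turn, a rotation vector about the tool's x, y, z in degrees, then the finger opening in m, from 0 to 0.0854. In form: dx dy dz rx ry rz jaw; .... A call has 1 to 5 rows; each row is the pose to reach, as a shift and turn from the pose commanded when the call began, along the tool's axes at that moment; what a row does not reach only later rows make up. A row lasts 1/10 s, in which the tool goes at most 50 mm and 8.59 degrees, less where a joint would pass 70% of its speed; a pose out of reach is approached as far as the arm can. A call with a gripper value outside its range is refused whole. The fingers move at their own pace and stop on an object; FORCE is the grip in N (left out, the last holds). Time passes only in rows, so rows that repeat a pose let the fingers close. It gives the time, the measured TCP pose, the force and the opening at its end, in the units of the state.
- status.get_obs(): the state, without advancing time (a new reading comes with each control period).
- eyes.read_camera(name): name is "side" or "top"; returns a dict with "image" (384x512x3 uint8, red, green, blue), "intrinsics" (3x3 intrinsics, pixels), "position" and "orientation" of the camera in the world. Camera axes: x right, y up, looking along -z (the intrinsics and any distortion apply to the point x, -y, -z); pixel columns grow to the right and rows downward; lengths in m; the calibration is good to about 2 mm. A picture is of the moment at which its call begins. There is no depth.
- workorder.hand_in(): hands the job in, once; it reports no verdict.
The state is a dict: "t": time; "q": joint angles; "joint_vel": joint speeds; "joint_torque": joint torques, N m; "eef_pos": TCP position; "tool_rot": TCP orientation; "contact_force": force on the tool from outside, world axes, zero at the start; "torque": the same for the moment, N m; "gripper_width": opening from 0.0 (shut) to 1.0 (fully open).
Only numpy, scipy, OpenCV 4.12 (cv2) and the standard library are available. Lean on these libraries where they do the work, as an engineer would, in place of code of your own. Each camera call takes 0.05 s, during which the arm holds its last target.

## Task

Two small vent filter housings stand on the bench, one round and one square, each closed by a wing nut between two upright air stubs, and both nuts are loose. Turn the wing nut of the round housing clockwise until it is fully tight, then let go of it. Leave the square housing's nut as it is.

Things in the scene. Friction and masses are not known exactly. Their poses are not given: they have to be found in the camera images.
- round_nut (a joint): angle (rad) of the round housing's wing nut; grows as it turns clockwise seen from above: 0 fully loose, 1.41 (hard stop) fully tight; starts between 0 and 0.22. Vertical axis, steady friction about 0.12 N m; it stays where it is left and does not rise or sink. One grasp is enough for the whole turn.
- round_nut_grip (a point): point on the axis of the steel wing nut on the round housing, half-way up its wings, 117 mm above the bench. x lies level along the wings and turns with the nut, z is up. The wings are one flat blade 80 mm long, 10 mm thick, from 16 mm below this point to 6 mm above (14 mm at the outer ears); grip it across its thickness, in the middle. 24 mm below it is a washer of radius 18 mm.
- round_housing: round vent filter housing, fixed; origin under its centre, on the nut's axis. Grey foot 146 mm across, aluminium body 112 mm, grey lid 120 mm, lid top at z = 85 mm. Brass stubs 12 mm thick, up to z = 118 mm, stand on the lid at y = +44 and -44 mm of its frame. Loose, the wings lie 47 degrees anticlockwise of its x axis, tight 34 degrees clockwise; closed fingers pass inside the stubs.
- square_nut_tip (a point): point near the end of one wing of the like nut on the square housing (lid 112 mm square), which must stay as it is: 36 mm from that nut's axis, 117 mm above the bench; x along the wings, pointing away from the axis, z up
There are look-alikes about, which are no part of the job. What is shaped like the round_housing but turquoise is not meant.

How it is judged:
By the outcome, as a careful person would: the job done as asked, in the order asked, and still so for the second after the job is handed in, with the robot touching nothing.
It also fails if it takes over 40 s, if anything falls off the work surface, if the arm or the gripper's body presses on something with over 40 N, if the wrist force passes 120 N, or if a joint passes its speed limit or range.

## Working session

There is one attempt and no reset: what is moved stays moved. The work goes in short steps, Python scripts to look and compute and a shell command to move; the robot and the scene stay as the last step left them, time stands still between calls to the robot, and variables do not carry over. Pictures are saved under pics/ and viewed, and the job is handed in when it is done.

```bash
mkdir -p pics; python3 - <<'E'
from station import status, eyes
import cv2
o=status.get_obs(); print({k:o[k] for k in ('t','q','eef_pos','tool_rot','contact_force','gripper_width')})
for n in ('side','top'):
    r=eyes.read_camera(n); cv2.imwrite(f'pics/{n}0.png',r['image'][:,:,::-1]); print(n,{k:v for k,v in r.items() if k!='image'})
E
```

```text
{'t': 0.0, 'q': array([ 1.22286059,  0.47780623,  0.02233451,  1.556465  , -0.01150701,
        1.10931533, -0.08307197]), 'eef_pos': array([ 0.16018709, -0.65509354,  0.2303158 ]), 'tool_rot': array([-9.16138591e-04,  9.92814982e-01,  1.19655931e-01, -1.76216327e-04]), 'contact_force': array([ 0.50327301, -0.06667384,  0.18279413]), 'gripper_width': 0.9984768389365914}
side {'intrinsics': array([[409.12985828,   0.        , 253.3581797 ],
       [  0.        , 409.12985828, 188.31861162],
       [  0.        ,   0.        ,   1.        ]]), 'position': array([ 0.28084838, -0.72639894,  0.603806  ]), 'orientation': array([ 0.8555064 ,  0.49474175, -0.08048249, -0.12985361])}
top {'intrinsics': array([[432.83804044,   0.        , 263.98705801],
       [  0.        , 432.83804044, 199.00581028],
       [  0.        ,   0.        ,   1.        ]]), 'position': array([0.36073181, 0.08115005, 1.07075642]), 'orientation': array([-0.7009659 , -0.05848485,  0.06616984,  0.70770607])}
```

View pics/side0.png

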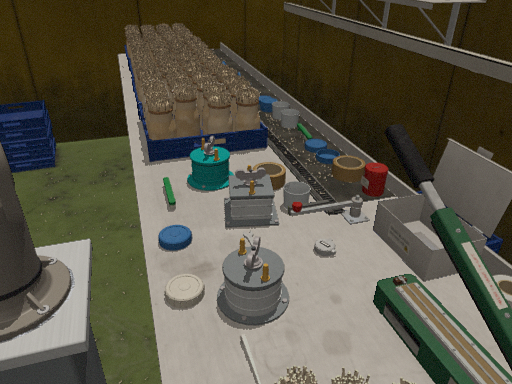

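View pics/top0.png

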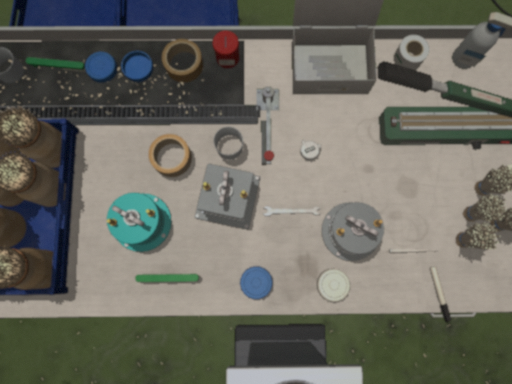

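The side view shows the grey round housing at about (253,280), the square one at (251,200) and the turquoise look-alike at (210,167). The top view has them at (355,230), (227,193) and (138,220). Next I'll zoom in on the round one.

```bash
cat > h.py <<'E'
import numpy as np
from scipy.spatial.transform import Rotation as R
def rot(q): return R.from_quat(np.roll(q,-1))
def ray(c,u,v,z):
    K=c['intrinsics']; d=np.array([(u-K[0,2])/K[0,0],-(v-K[1,2])/K[1,1],-1]); d=rot(c['orientation']).apply(d)
    p=np.array(c['position']); return p+d*(z-p[2])/d[2]
def proj(c,X):
    K=c['intrinsics']; d=rot(c['orientation']).inv().apply(np.array(X)-c['position'])
    return np.array([K[0,2]-K[0,0]*d[0]/d[2], K[1,2]+K[1,1]*d[1]/d[2]])
E
python3 - <<'E'
from station import eyes
import cv2
t=eyes.read_camera('top')['image'][195:267,310:400]; s=eyes.read_camera('side')['image'][225:325,210:300]
a=cv2.resize(t[:,:,::-1],None,fx=6,fy=6,interpolation=cv2.INTER_CUBIC); cv2.imwrite('pics/t1.png',a)
cv2.imwrite('pics/s1.png',cv2.resize(s[:,:,::-1],None,fx=6,fy=6,interpolation=cv2.INTER_CUBIC))
E
```

```text
(no output)
```

View pics/t1.png

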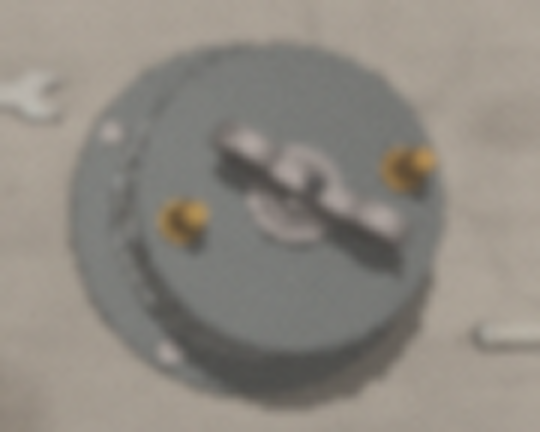

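View pics/s1.png

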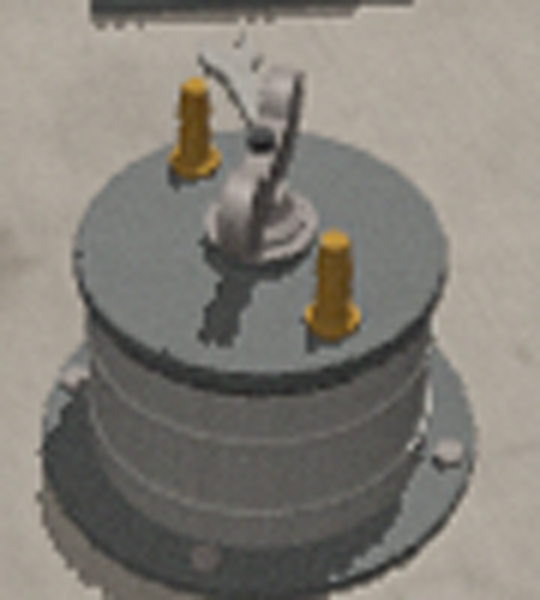

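The zoomed top view shows stub tops near crop (200,213) and (426,160), and wing ear tops near (240,135) and (392,218). In the side view the stub tops are at (195,83) and (335,238), and the wing ears at about (285,75) and (237,190).

```bash
python3 - <<'E'
from station import eyes
from h import *
t=eyes.read_camera('top'); s=eyes.read_camera('side')
T=lambda x,y,z:ray(t,310+(x+.5)/6-.5,195+(y+.5)/6-.5,z)
S=lambda x,y,z:ray(s,210+(x+.5)/6-.5,225+(y+.5)/6-.5,z)
for n,F,a,b,e,f in (('top',T,(200,213),(426,160),(240,135),(392,218)),('side',S,(195,83),(335,238),(285,75),(237,185))):
    A,B=F(*a,.118),F(*b,.118); print(n,A[:2],B[:2],'c',(A+B)[:2]/2,'d',np.linalg.norm(A-B), 'stubdir',np.degrees(np.arctan2(*(A-B)[[1,0]])))
    E,G=F(*e,.128),F(*f,.128); print('  ears',E[:2],G[:2],(E+G)[:2]/2,np.linalg.norm(E-G),np.degrees(np.arctan2(*(E-G)[[1,0]])))
c=(T(200,213,.118)+T(426,160,.118))/2
from station import status
o=status.get_obs(); print(rot(o['tool_rot']).as_matrix().round(3), o['eef_pos'])
E
```

```text
top [ 0.45930069 -0.10399117] [ 0.47818873 -0.1886685 ] c [ 0.46874471 -0.14632983] d 0.08675833757021707 stubdir 102.57448716969074
  ears [ 0.48680986 -0.11796628] [ 0.45577686 -0.17216217] [ 0.47129336 -0.14506422] 0.06245191243873055 60.20419868779364
side [ 0.45979013 -0.10258828] [ 0.47852834 -0.18891866] c [ 0.46915924 -0.14575347] d 0.08834055871563345 stubdir 102.24622699649316
  ears [ 0.48507755 -0.11974354] [ 0.45400241 -0.16826369] [ 0.46953998 -0.14400362] 0.05761830865983074 57.36212398026973
[[ 0.971  0.237 -0.   ]
 [ 0.237 -0.971  0.001]
 [-0.    -0.001 -1.   ]] [ 0.16029055 -0.65552353  0.23094676]
```

```bash
python3 - <<'E'
from station import eyes
from h import *
t=eyes.read_camera('top'); s=eyes.read_camera('side')
for z in (0,.05,.1,.15,.2): print(z,[ray(t,u,v,z)[:2].round(3) for u,v in ((482,235),(490,207),(497,180))],[ray(s,u,v,z)[:2].round(3) for u,v in ((298,374),(350,376))])
E
```

```text
0 [array([ 0.456, -0.473]), array([ 0.526, -0.5  ]), array([ 0.596, -0.526])] [array([ 0.488, -0.335]), array([ 0.569, -0.364])]
0.05 [array([ 0.452, -0.447]), array([ 0.519, -0.473]), array([ 0.585, -0.497])] [array([ 0.471, -0.368]), array([ 0.545, -0.394])]
0.1 [array([ 0.447, -0.421]), array([ 0.511, -0.446]), array([ 0.574, -0.469])] [array([ 0.454, -0.4  ]), array([ 0.521, -0.424])]
0.15 [array([ 0.443, -0.396]), array([ 0.503, -0.419]), array([ 0.563, -0.441])] [array([ 0.437, -0.433]), array([ 0.497, -0.454])]
0.2 [array([ 0.438, -0.37 ]), array([ 0.495, -0.392]), array([ 0.552, -0.412])] [array([ 0.419, -0.465]), array([ 0.473, -0.484])]
```

```bash
python3 -m jog '0.03 -0.03 -0.02 0 0 0 0.085; 0.06 -0.06 -0.03 0 0 -3 0.085; 0.09 -0.09 -0.03 0 0 -7 0.085; 0.12 -0.12 -0.03 0 0 -11 0.085; 0.15 -0.15 -0.03 0 0 -15 0.085'
cat > rel.py <<'E'
# work out shift to target: rel.py x y z yawdeg (tool down)
import sys
from h import *
from station import status
o=status.get_obs(); x,y,z,yaw=map(float,sys.argv[1:])
M=rot(o['tool_rot']); c=np.cos(np.radians(yaw)); s=np.sin(np.radians(yaw))
Tm=R.from_matrix(np.array([[c,s,0],[s,-c,0],[0,0,-1]]))
print('shift mm',(M.inv().apply(np.array([x,y,z])-o['eef_pos'])*1000).round(1),'rotvec deg',np.degrees((M.inv()*Tm).as_rotvec()).round(2),'t',o['t'],'q',o['q'].round(2),'F',np.round(o['contact_force'],1),'M',np.round(o['torque'],2),'w',o['gripper_width'])
print('pos',np.round(o['eef_pos'],4),'yaw',np.degrees(np.arctan2(M.as_matrix()[1,0],M.as_matrix()[0,0])).round(1))
E
python3 rel.py .469 -.146 .26 59.4
```

```text
t: 0.9
eef_pos: [0.2711, -0.4729, 0.2616]
tool_rot: [0.0, 0.968, 0.25, 0.0]
contact_force: [0.5, -0.6, 0.8]
gripper_width: 0.99
shift mm [ 331.2 -190.6    1.5] rotvec deg [ 4.00e-02  1.00e-02 -3.05e+01] t 0.9 q [ 1.02  0.24 -0.11  1.83  0.03  1.08 -0.16] F [ 0.5 -0.6  0.8] M [-0.07 -0.02 -0.01] w 0.9899327636439379
pos [ 0.2711 -0.4729  0.2616] yaw 28.9
```

```bash
python3 -m jog '0.04 -0.023 0 0 0 -4 0.085; 0.08 -0.046 0 0 0 -8 0.085; 0.12 -0.069 0 0 0 -12 0.085; 0.16 -0.092 0 0 0 -16 0.085; 0.2 -0.115 0 0 0 -20 0.085'
python3 rel.py .469 -.146 .26 59.4
```

```text
t: 1.4
eef_pos: [0.3912, -0.2758, 0.2617]
tool_rot: [0.0, 0.91, 0.414, 0.0]
contact_force: [0.3, -1.2, -0.3]
gripper_width: 0.995
shift mm [148.9 -26.7   1.6] rotvec deg [ 6.000e-02  1.000e-02 -1.051e+01] t 1.4 q [ 0.77  0.14 -0.31  1.96  0.05  1.05 -0.28] F [ 0.3 -1.2 -0.3] M [-0.   -0.06  0.02] w 0.9954773741704157
pos [ 0.3912 -0.2758  0.2617] yaw 48.9
```

```bash
python3 -m jog '0.04 -0.007 0 0 0 -3 0.085; 0.08 -0.014 0 0 0 -6 0.085; 0.12 -0.021 0 0 0 -9 0.085; 0.149 -0.0267 0.002 0 0 -10.5 0.085; 0.149 -0.0267 0.002 0 0 -10.5 0.085'
python3 rel.py .469 -.146 .26 59.4
python3 - <<'E'
from station import eyes
import cv2
t=eyes.read_camera('top')['image'][165:265,300:420]; s=eyes.read_camera('side')['image'][175:325,180:330]
cv2.imwrite('pics/t2.png',cv2.resize(t[:,:,::-1],None,fx=4,fy=4,interpolation=cv2.INTER_CUBIC))
cv2.imwrite('pics/s2.png',cv2.resize(s[:,:,::-1],None,fx=4,fy=4,interpolation=cv2.INTER_CUBIC))
E
```

```text
t: 1.9
eef_pos: [0.4707, -0.1432, 0.2596]
tool_rot: [-0.0, 0.867, 0.498, 0.001]
contact_force: [0.5, -1.3, -0.5]
gripper_width: 0.994
shift mm [-3.3 -0.  -0.4] rotvec deg [ 0.03 -0.13  0.29] t 1.9 q [ 0.57  0.18 -0.45  1.92  0.09  1.06 -0.44] F [ 0.5 -1.3 -0.5] M [-0.01  0.04 -0.03] w 0.993551358851093
pos [ 0.4707 -0.1432  0.2596] yaw 59.7
```

View pics/s2.png

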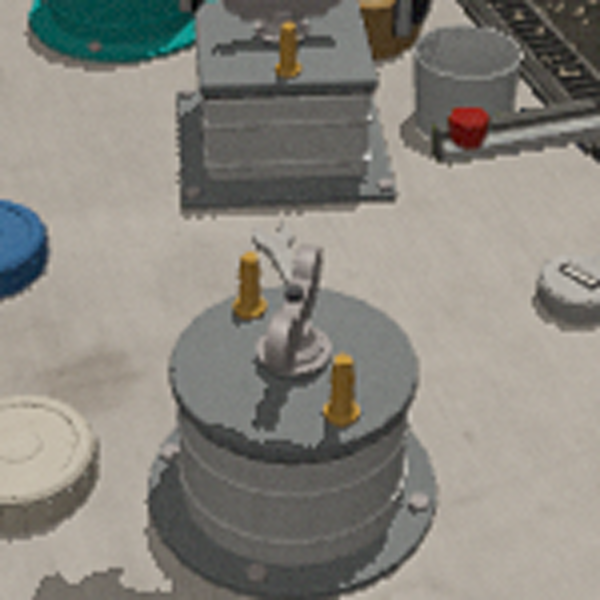

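View pics/t2.png

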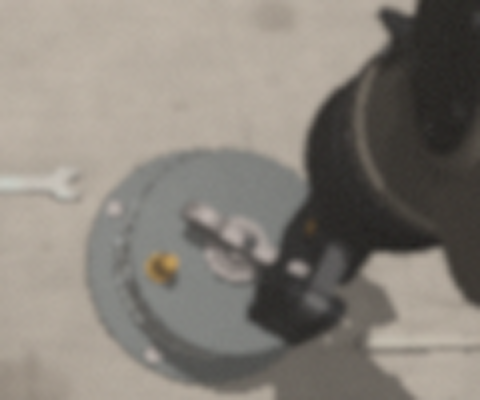

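```bash
python3 - <<'E'
from station import eyes,status
from h import *
import cv2
o=status.get_obs()
for n in ('top','side'):
    c=eyes.read_camera(n); print(n,proj(c,o['eef_pos']),proj(c,o['eef_pos']+[0,0,.15]),c['position'],c['orientation'],c['intrinsics'][0])
    im=c['image'][:,:,::-1].copy(); cv2.circle(im,tuple(int(v) for v in proj(c,o['eef_pos'])),3,(0,0,255),-1); cv2.imwrite(f'pics/{n}3.png',im)
E
```

```text
top [379.700449   217.06165402] [406.06204659 204.07300404] [0.36073181 0.08115005 1.07075642] [-0.7009659  -0.05848485  0.06616984  0.70770607] [432.83804044   0.         263.98705801]
side [254.0771202  185.97913867] [255.06849504 100.49741668] [ 0.28084838 -0.72639894  0.603806  ] [ 0.8555064   0.49474175 -0.08048249 -0.12985361] [409.12985828   0.         253.3581797 ]
```

View pics/side3.png

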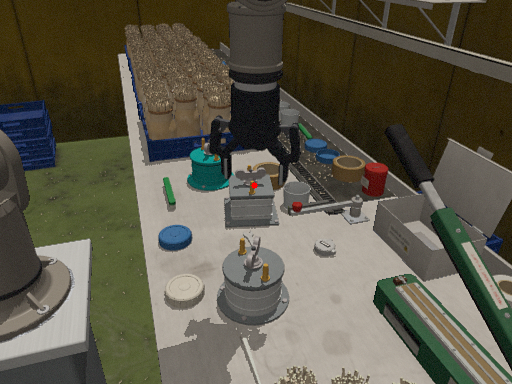

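View pics/top3.png

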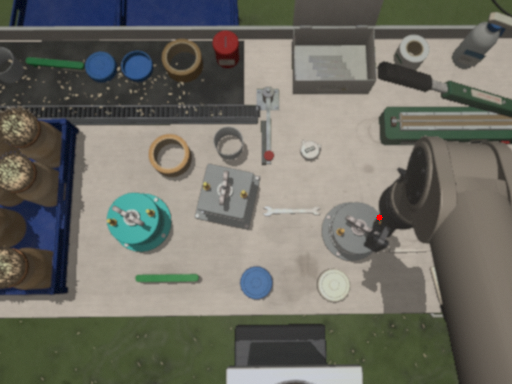

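Both views put the gripper above the round nut (red TCP mark at about (380,217) top, (254,186) side) and the picture agrees with the readings. I'll descend.

```bash
python3 -m jog '-0.002 0 0.03 0 0 0 0.085; -0.002 0 0.06 0 0 0 0.085; -0.002 0 0.09 0 0 0 0.085; -0.002 0 0.105 0 0 0 0.085; -0.002 0 0.105 0 0 0 0.085'
python3 rel.py .469 -.146 .1 59.4
python3 - <<'E'
from station import eyes
import cv2
s=eyes.read_camera('side')['image'][175:325,180:330]
cv2.imwrite('pics/s4.png',cv2.resize(s[:,:,::-1],None,fx=4,fy=4,interpolation=cv2.INTER_CUBIC))
E
```

```text
t: 2.6
eef_pos: [0.4654, -0.1505, 0.1523]
tool_rot: [-0.001, 0.87, 0.493, -0.002]
contact_force: [-0.6, 1.3, -0.1]
gripper_width: 0.996
shift mm [ 5.8  1.  52.3] rotvec deg [-0.25  0.09 -0.3 ] t 2.6 q [ 0.55  0.31 -0.43  2.04  0.17  0.83 -0.52] F [-0.6  1.3 -0.1] M [-0.    0.04 -0.07] w 0.9960164150272824
pos [ 0.4654 -0.1505  0.1523] yaw 59.1
```

View pics/s4.png

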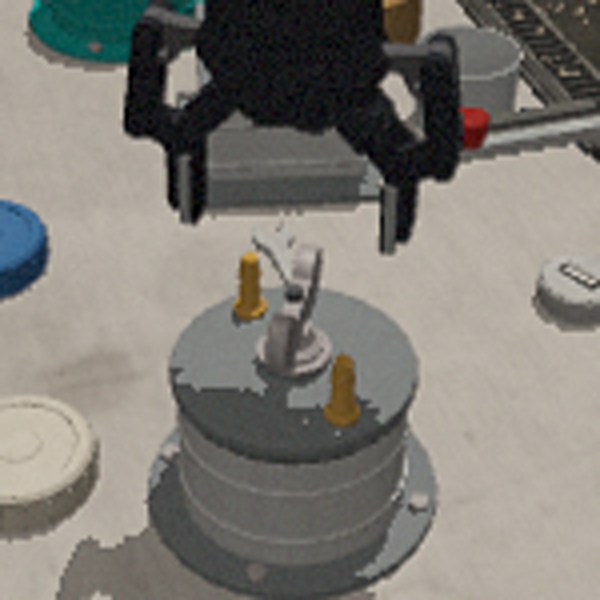

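The jaws straddle the blade and the fingers clear the stubs. I'll let the arm settle, then finish the descent.

```bash
python3 -m jog '0 0 0 0 0 0 0.085; 0 0 0 0 0 0 0.085; 0 0 0 0 0 0 0.085'
python3 rel.py .469 -.146 .1 59.4
```

```text
t: 2.95
eef_pos: [0.4682, -0.1498, 0.1553]
tool_rot: [0.001, 0.869, 0.494, 0.001]
contact_force: [0.6, 0.1, -0.5]
gripper_width: 0.993
shift mm [ 3.7 -1.4 55.3] rotvec deg [ 0.11 -0.01 -0.18] t 2.95 q [ 0.55  0.3  -0.43  2.04  0.17  0.83 -0.52] F [ 0.6  0.1 -0.5] M [ 0.04 -0.03  0.02] w 0.9926043551626658
pos [ 0.4682 -0.1498  0.1553] yaw 59.2
```

```bash
python3 -m jog '0.002 -0.001 0.02 0 0 0 0.085; 0.003 -0.001 0.04 0 0 0 0.085; 0.003 -0.001 0.055 0 0 0 0.085; 0.003 -0.001 0.055 0 0 0 0.085; 0.003 -0.001 0.055 0 0 0 0.085'
python3 rel.py .469 -.146 .1 59.4; python3 rel.py .469 -.146 .1 59.4
python3 - <<'E'
from station import eyes
import cv2
s=eyes.read_camera('side')['image'][175:325,180:330]
cv2.imwrite('pics/s5.png',cv2.resize(s[:,:,::-1],None,fx=4,fy=4,interpolation=cv2.INTER_CUBIC))
E
```

```text
t: 3.45
eef_pos: [0.4686, -0.1464, 0.0999]
tool_rot: [0.0, 0.869, 0.494, 0.0]
contact_force: [0.2, 0.2, -0.2]
gripper_width: 0.994
shift mm [ 0.5  0.1 -0.1] rotvec deg [ 0.02 -0.01 -0.16] t 3.45 q [ 0.51  0.39 -0.4   2.08  0.23  0.71 -0.58] F [ 0.2  0.2 -0.2] M [-0.07 -0.01  0.02] w 0.9941954993604988
pos [ 0.4686 -0.1464  0.0999] yaw 59.2
shift mm [ 0.5  0.1 -0.1] rotvec deg [ 0.02 -0.01 -0.16] t 3.45 q [ 0.51  0.39 -0.4   2.08  0.23  0.71 -0.58] F [ 0.2  0.2 -0.2] M [-0.07 -0.01  0.02] w 0.9941954993604988
pos [ 0.4686 -0.1464  0.0999] yaw 59.2
```

View pics/s5.png

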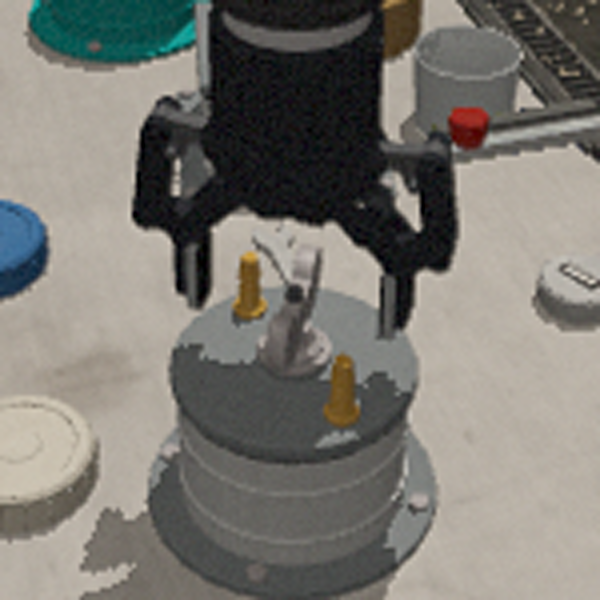

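The blade (about x=297) lies nearly midway between the pads (190 and 392). I'll close the jaws.

```bash
for i in 1 2; do python3 -m jog '0 0 0 0 0 0 0; 0 0 0 0 0 0 0; 0 0 0 0 0 0 0; 0 0 0 0 0 0 0; 0 0 0 0 0 0 0' 50; done
python3 rel.py .469 -.146 .1 59.4
```

```text
t: 4.0
eef_pos: [0.4691, -0.1468, 0.0998]
tool_rot: [0.001, 0.869, 0.494, 0.001]
contact_force: [0.7, 0.6, 2.9]
gripper_width: 0.184
t: 4.5
eef_pos: [0.469, -0.1468, 0.0998]
tool_rot: [0.001, 0.869, 0.494, 0.0]
contact_force: [1.2, -1.7, 4.8]
gripper_width: 0.184
shift mm [ 0.6 -0.4 -0.2] rotvec deg [ 0.09 -0.01 -0.17] t 4.5 q [ 0.51  0.39 -0.4   2.08  0.23  0.71 -0.58] F [ 1.2 -1.7  4.8] M [-0.46 -0.24  0.03] w 0.1836295674786955
pos [ 0.469  -0.1468  0.0998] yaw 59.2
```

```bash
python3 - <<'E'
from station import eyes
import cv2
s=eyes.read_camera('side')['image'][175:325,180:330]
cv2.imwrite('pics/s6.png',cv2.resize(s[:,:,::-1],None,fx=4,fy=4,interpolation=cv2.INTER_CUBIC))
E
```

```text
(no output)
```

View pics/s6.png

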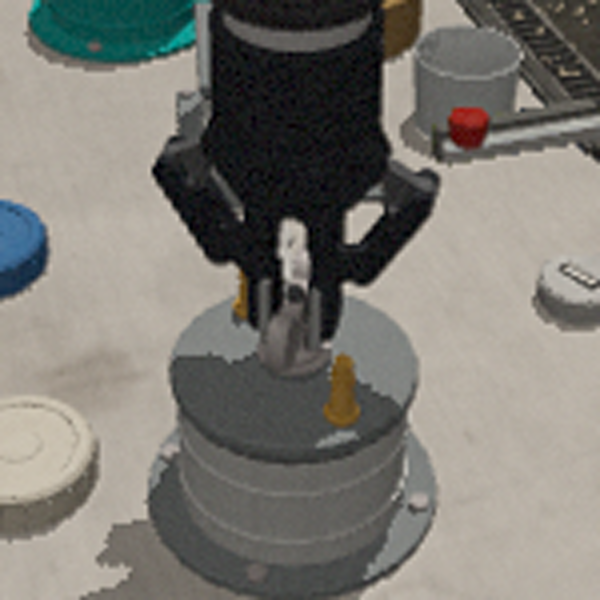

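The opening holds at 0.184 (about 15 mm nominal), a little more than the 10 mm blade. The picture shows the blade between the pads at about (290,300). I'll start the turn gently and watch the moment.

```bash
python3 -m jog '0 0 0 0 0 3 0; 0 0 0 0 0 6 0; 0 0 0 0 0 9 0; 0 0 0 0 0 12 0; 0 0 0 0 0 15 0' 60
python3 rel.py .469 -.146 .1 -21.6
python3 - <<'E'
from station import eyes
import cv2
s=eyes.read_camera('side')['image'][225:285,230:290]
cv2.imwrite('pics/s7.png',cv2.resize(s[:,:,::-1],None,fx=9,fy=9,interpolation=cv2.INTER_CUBIC))
E
```

```text
t: 5.05
eef_pos: [0.469, -0.1468, 0.0998]
tool_rot: [0.001, 0.927, 0.376, 0.001]
contact_force: [0.6, -2.1, 5.4]
gripper_width: 0.176
shift mm [ 0.5 -0.6 -0.2] rotvec deg [ 6.000e-02 -8.000e-02  6.573e+01] t 5.05 q [ 0.46  0.38 -0.34  2.08  0.19  0.7  -0.81] F [ 0.6 -2.1  5.4] M [-0.49 -0.21  0.12] w 0.175672919919245
pos [ 0.469  -0.1468  0.0998] yaw 44.1
```

View pics/s7.png

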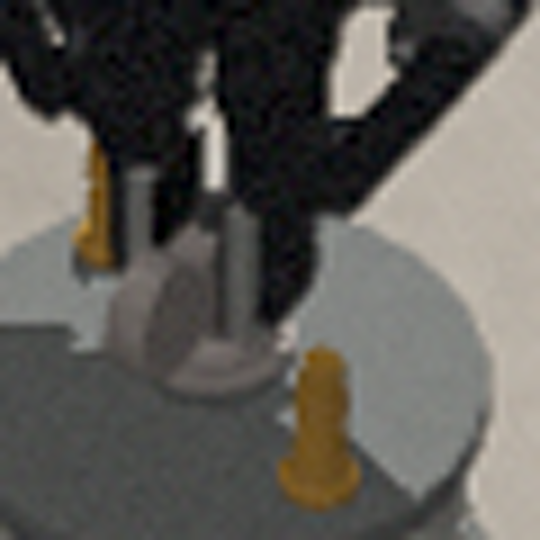

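The moment about z is 0.12 N m, the nut's friction, and the blade has turned with the pads. I'll continue.

```bash
python3 -m jog '0 0 0 0 0 5 0; 0 0 0 0 0 10 0; 0 0 0 0 0 15 0; 0 0 0 0 0 20 0; 0 0 0 0 0 25 0'
python3 rel.py .469 -.146 .1 -21.6
python3 -m jog '0 0 0 0 0 5 0; 0 0 0 0 0 10 0; 0 0 0 0 0 15 0; 0 0 0 0 0 20 0; 0 0 0 0 0 25 0'
python3 rel.py .469 -.146 .1 -21.6
```

```text
t: 5.6
eef_pos: [0.4691, -0.1468, 0.0998]
tool_rot: [0.0, 0.986, 0.165, 0.001]
contact_force: [1.6, -2.1, 4.9]
gripper_width: 0.176
shift mm [ 0.2 -0.8 -0.2] rotvec deg [ 4.000e-02 -9.000e-02  4.064e+01] t 5.6 q [ 0.38  0.37 -0.24  2.09  0.14  0.69 -1.19] F [ 1.6 -2.1  4.9] M [-0.52 -0.2   0.1 ] w 0.1761754833426047
pos [ 0.4691 -0.1468  0.0998] yaw 19.0
t: 6.1
eef_pos: [0.4691, -0.1469, 0.0998]
tool_rot: [0.0, 0.999, -0.052, 0.001]
contact_force: [1.3, -2.5, 5.1]
gripper_width: 0.178
shift mm [-0.2 -0.8 -0.2] rotvec deg [ 0.02 -0.1  15.64] t 6.1 q [ 0.3   0.36 -0.14  2.1   0.08  0.69 -1.58] F [ 1.3 -2.5  5.1] M [-0.58 -0.18  0.15] w 0.17837585053204816
pos [ 0.4691 -0.1469  0.0998] yaw -6.0
```

```bash
python3 -m jog '0 0 0 0 0 4 0; 0 0 0 0 0 8 0; 0 0 0 0 0 11 0; 0 0 0 0 0 13 0; 0 0 0 0 0 13 0'
python3 rel.py .469 -.146 .1 -21.6
python3 -m jog '0 0 0 0 0 1 0; 0 0 0 0 0 2 0; 0 0 0 0 0 2 0'
python3 rel.py .469 -.146 .1 -21.6
python3 -m jog '0 0 0 0 0 1 0; 0 0 0 0 0 2 0; 0 0 0 0 0 2 0'
python3 rel.py .469 -.146 .1 -21.6
```

```text
t: 6.6
eef_pos: [0.4691, -0.1469, 0.0998]
tool_rot: [0.0, 0.987, -0.164, 0.001]
contact_force: [0.9, -2.8, 5.8]
gripper_width: 0.179
shift mm [-0.4 -0.8 -0.2] rotvec deg [ 0.01 -0.1   2.77] t 6.6 q [ 0.25  0.36 -0.09  2.1   0.05  0.68 -1.77] F [ 0.9 -2.8  5.8] M [-0.59 -0.24  0.03] w 0.17861567787419153
pos [ 0.4691 -0.1469  0.0998] yaw -18.8
t: 6.9
eef_pos: [0.4691, -0.1469, 0.0998]
tool_rot: [0.0, 0.984, -0.181, 0.001]
contact_force: [1.1, -2.0, 6.2]
gripper_width: 0.178
shift mm [-0.4 -0.8 -0.2] rotvec deg [ 0.01 -0.1   0.8 ] t 6.9 q [ 0.25  0.36 -0.08  2.1   0.05  0.68 -1.8 ] F [ 1.1 -2.   6.2] M [-0.54 -0.2   0.  ] w 0.17826609097500049
pos [ 0.4691 -0.1469  0.0998] yaw -20.8
t: 7.2
eef_pos: [0.4691, -0.1469, 0.0998]
tool_rot: [0.0, 0.98, -0.198, 0.001]
contact_force: [0.4, -2.4, 5.6]
gripper_width: 0.174
shift mm [-0.4 -0.8 -0.2] rotvec deg [ 0.01 -0.1  -1.19] t 7.2 q [ 0.24  0.36 -0.08  2.1   0.04  0.68 -1.83] F [ 0.4 -2.4  5.6] M [-0.59 -0.17  0.08] w 0.17439297985548663
pos [ 0.4691 -0.1469  0.0998] yaw -22.8
```

```bash
for i in 1 2; do python3 -m jog '0 0 0 0 0 1 0; 0 0 0 0 0 2 0; 0 0 0 0 0 2 0'
python3 rel.py .469 -.146 .1 -21.6; done
```

```text
t: 7.5
eef_pos: [0.4691, -0.1469, 0.0998]
tool_rot: [0.0, 0.977, -0.214, 0.001]
contact_force: [0.3, -2.1, 6.7]
gripper_width: 0.178
shift mm [-0.4 -0.8 -0.2] rotvec deg [ 0.01 -0.1  -3.15] t 7.5 q [ 0.23  0.36 -0.07  2.1   0.04  0.68 -1.86] F [ 0.3 -2.1  6.7] M [-0.57 -0.23  0.27] w 0.1777523136601885
pos [ 0.4691 -0.1469  0.0998] yaw -24.8
t: 7.8
eef_pos: [0.4691, -0.1469, 0.0998]
tool_rot: [0.0, 0.973, -0.231, 0.001]
contact_force: [1.6, -2.2, 5.8]
gripper_width: 0.174
shift mm [-0.5 -0.8 -0.2] rotvec deg [ 0.02 -0.1  -5.12] t 7.8 q [ 0.23  0.36 -0.06  2.1   0.04  0.68 -1.89] F [ 1.6 -2.2  5.8] M [-0.64 -0.19  0.41] w 0.17449327175227894
pos [ 0.4691 -0.1469  0.0998] yaw -26.7
```

The moment is now rising past friction (0.27, then 0.41), so the nut is at the stop. I'll press a little more to confirm.

```bash
python3 -m jog '0 0 0 0 0 1 0; 0 0 0 0 0 2 0; 0 0 0 0 0 3 0; 0 0 0 0 0 3 0'
python3 rel.py .469 -.146 .1 -21.6
```

```text
t: 8.2
eef_pos: [0.4691, -0.1469, 0.0998]
tool_rot: [0.0, 0.967, -0.256, 0.001]
contact_force: [1.0, -2.6, 5.8]
gripper_width: 0.177
shift mm [-0.5 -0.8 -0.2] rotvec deg [ 0.03 -0.11 -8.07] t 8.2 q [ 0.22  0.36 -0.05  2.1   0.03  0.68 -1.94] F [ 1.  -2.6  5.8] M [-0.66 -0.19  0.74] w 0.1772879729439412
pos [ 0.4691 -0.1469  0.0998] yaw -29.7
```

Moment is 0.74 N m with the nut no longer following, so it is on the hard stop. I'll release with a small opening to stay clear of the stubs, then lift.

```bash
python3 -m jog '0 0 0 0 0 0 0.032; 0 0 0 0 0 0 0.032; 0 0 0 0 0 0 0.032; 0 0 0 0 0 0 0.032; 0 0 0 0 0 0 0.032'
python3 rel.py .469 -.146 .1 -21.6
python3 -m jog '0 0 -0.01 0 0 0 0.032; 0 0 -0.03 0 0 0 0.032; 0 0 -0.06 0 0 0 0.032; 0 0 -0.1 0 0 0 0.032; 0 0 -0.14 0 0 0 0.032'
python3 -m jog '-0.04 0 0 0 0 0 0.032; -0.08 0 0 0 0 0 0.032; -0.12 0 0 0 0 0 0.032;-0.12 0 0 0 0 0 0.032'
python3 rel.py .469 -.146 .1 -21.6
```

```text
t: 8.7
eef_pos: [0.4682, -0.1463, 0.0992]
tool_rot: [-0.0, 0.966, -0.257, -0.0]
contact_force: [-0.2, 0.7, -0.2]
gripper_width: 0.376
shift mm [ 0.6 -0.7 -0.8] rotvec deg [ 0.    0.02 -8.16] t 8.7 q [ 0.22  0.36 -0.05  2.1   0.03  0.68 -1.94] F [-0.2  0.7 -0.2] M [-0.03 -0.02  0.01] w 0.37612414011864975
pos [ 0.4682 -0.1463  0.0992] yaw -29.8
t: 9.2
eef_pos: [0.4678, -0.1463, 0.2413]
tool_rot: [-0.0, 0.966, -0.257, -0.0]
contact_force: [1.1, 0.3, -0.3]
gripper_width: 0.375
t: 9.6
eef_pos: [0.3599, -0.0852, 0.2394]
tool_rot: [0.0, 0.967, -0.256, -0.001]
contact_force: [0.8, 0.2, -0.2]
gripper_width: 0.377
shift mm [125.1  -1.3 139.1] rotvec deg [ 0.05  0.1  -8.05] t 9.6 q [ 0.17 -0.05 -0.11  2.2  -0.01  0.98 -2.02] F [ 0.8  0.2 -0.2] M [-0.06 -0.02  0.06] w 0.376800918685972
pos [ 0.3599 -0.0852  0.2394] yaw -29.7
```

```bash
python3 - <<'E'
from station import eyes
import cv2
c=eyes.read_camera('side'); cv2.imwrite('pics/side8.png',c['image'][:,:,::-1]); cv2.imwrite('pics/s8.png',cv2.resize(c['image'][225:325,210:300,::-1],None,fx=6,fy=6,interpolation=cv2.INTER_CUBIC))
t=eyes.read_camera('top')['image']; cv2.imwrite('pics/top8.png',t[:,:,::-1]); cv2.imwrite('pics/t8.png',cv2.resize(t[195:267,310:400,::-1],None,fx=6,fy=6,interpolation=cv2.INTER_CUBIC))
E
```

```text
(no output)
```

View pics/s8.png

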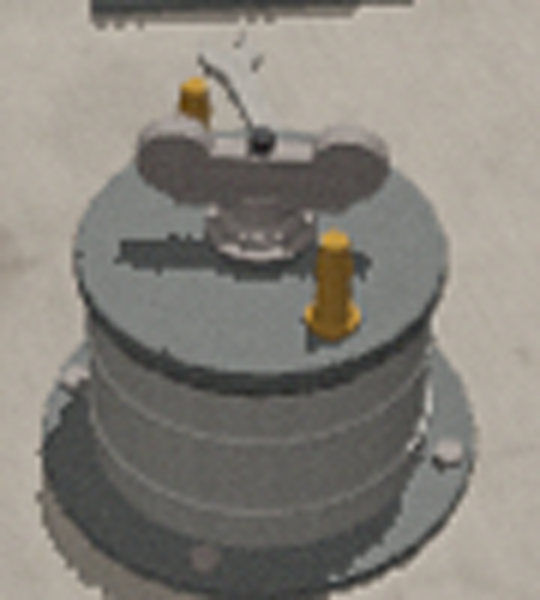

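View pics/top8.png

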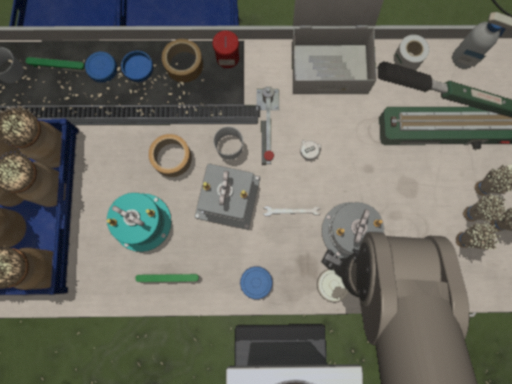

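View pics/t8.png

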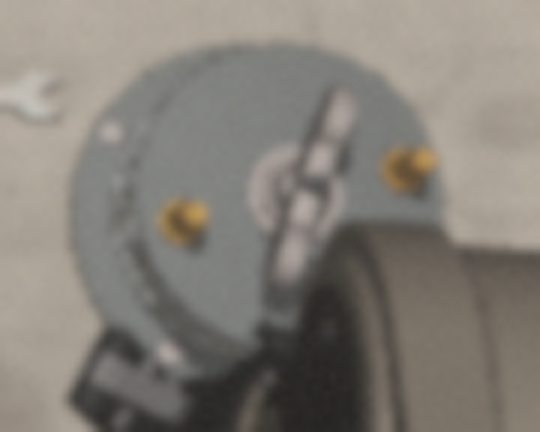

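The nut has turned. In the side view the ear tops are near (172,120) and (352,133), and in the top view the blade runs from about (290,262) to (345,95). I'll compute the final angle.

```bash
python3 - <<'E'
from station import eyes
from h import *
s=eyes.read_camera('side'); t=eyes.read_camera('top')
S=lambda x,y,z:ray(s,210+(x+.5)/6-.5,225+(y+.5)/6-.5,z)
T=lambda x,y,z:ray(t,310+(x+.5)/6-.5,195+(y+.5)/6-.5,z)
for F,e,f in ((S,(172,120),(352,133)),(T,(292,262),(343,100))):
    a,b=F(*e,.131),F(*f,.131); d=b-a; print(a,b,(a+b)/2,np.degrees(np.arctan2(d[1],d[0])))
E
```

```text
[ 0.44279864 -0.13556681  0.131     ] [ 0.49441972 -0.15806427  0.131     ] [ 0.46860918 -0.14681554  0.131     ] -23.548499953724882
[ 0.43983175 -0.13412082  0.131     ] [ 0.49899768 -0.15575625  0.131     ] [ 0.46941471 -0.14493853  0.131     ] -20.08614644873822
```

Final wing direction averages about -21.8°, against -21.6° expected when tight. The square nut is unchanged.

```bash
python3 -c "
from station import workorder,status
print(workorder.hand_in()); print(status.get_obs()['t'])"
```

```text
the job is handed in; nothing more can be done
None
the job is handed in; nothing more can be done
```

The round housing's wing nut is turned clockwise to its hard stop and released, and the job is handed in. It took about 10 s of robot time, and the arm was clear and touching nothing.

**Stop reached:** the moment rose from about 0.12 N m (friction alone) to 0.74 N m, and the tool overran about 8° with the nut no longer following.

**Final angle:** the two views give the wings at -23.5° (side) and -20.1° (top), so they differ by about 3.5°. Their mean of -21.8° matches the -21.6° expected when tight.

**Forces:** the readings I took stayed under about 8 N. They came only at the end of each move.

**Square housing:** its nut was never approached. It looks unchanged in the final top view, though I judged that by eye.

**Mismatch:** the gripper read about 15 mm opening on the 10 mm blade. I did not find the cause, but the nut turned with the pads without slipping.

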